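# Hang up the ear defenders and put the scraper in its slot

## Task

Someone left the ear defenders standing on the wooden scraper holder: lift them off and hang them astride the bar of the rail stand, one cup on each side of the bar, then let go. Then pick up the flat scraper from the bench and slide it blade first into the slot of the holder until it is fully home, and let go. Leave the bottle, the round steel foot and the blue bin where they are.

Things in the scene. Friction and masses are not known exactly. Their poses are not given: they have to be found in the camera images.
- ear_defenders: Rigid headband with two cups, 250 g, standing on the cups; symmetric. 150 mm along own x (cup to cup), 60 along y, 140 high. Origin: centre of underside, z up. Cups: |x| 37 to 75, z 0 to 66 mm; thin straps above them at |x| 62 slope in from z 100. Top: padded crown 46 (x) x 30 (y), z 122 to 140: grip across the 30 mm, fingertips above z 124 as the bar goes right under it.
- crown (a point): Centre of the underside of the ear defenders' crown pad (z = 122 mm in their frame); it rests on the bar's top when they hang, the cups 23 mm above the bench.
- rail: Rail stand fixed to the bench: steel bar, 20 mm in diameter, horizontal along own y, on two blue posts at y = +-110 mm. Origin on the bench below the bar's middle, z up. Bar axis at z = 135 mm, bar top at 145 mm. Each post has a foot plate 110 mm (x) by 36 mm (y), 8 mm high.
- rail_top (a point): Middle of the bar's length, on top of the bar (145 mm above the bench); axes as the rail stand.
- holder: Fixed wooden holder, 220 (x) x 180 mm (y). Origin: centre of underside, z up. Open ledge from x = -110 to 20 mm, its top at z = 12; slotted head from x = 20 to 110, top at z = 40. Slot opens towards -x, flush with the ledge: 74 mm wide, z 12 to 22, 70 deep to a back wall at x = 90. A roof window (x 50 to 74) shows the blade. The ear defenders stand on the ledge at first, cup to cup along y.
- slot_mouth (a point): Middle of the slot's mouth at the ledge's level (x = 20, z = 12 mm in the holder); +x points into the slot.
- slot_back (a point): Middle of the slot's closed back wall at the ledge's level (x = 90, z = 12 mm in the holder); axes as the holder.
- scraper: Flat scraper, 160 g, flat on the bench, 185 mm along own x, blade at +x. Origin: underside of the handle's middle, z up. Dark wood handle x = -55 to 55 mm, 28 wide, 24 thick. Steel blade 4 mm thick, underside level with the handle's: 40 mm wide neck to x = 75, then 64 wide to the tip at x = 130. Balances at x = 27. Tip at the back wall: handle ends 5 mm short of the head.
- scraper_tip (a point): Middle of the blade's tip edge, at the underside (x = 130 mm in the scraper).
- foot: Bystander: round steel levelling foot, 84 mm in diameter, 48 mm high; origin at the centre of its underside.
- bottle: Bystander: white plastic bottle, 52 mm in diameter, 130 mm high; origin at the centre of its underside.
- bin: Bystander: open blue bin, 150 (x) by 110 (y) by 70 mm high; origin at the centre of its underside.

How it is judged (in metres and radians):
On the way, in this order (a step that is already met when the one before it is completed fails the run):
1. The ear defenders are lifted off the holder, their underside more than 60 mm above the bench (height (world z) of ear_defenders above 0.06 m), for 0.1 s.
2. They hang astride the bar of the rail stand, one cup on each side, clear of the bench, and have been let go (x of crown in the frame of rail_top between -0.025 and 0.025 m and y of crown in the frame of rail_top between -0.07 and 0.07 m and z of crown in the frame of rail_top between -0.008 and 0.01 m and angle between ear_defenders's own z axis and vertical below 0.3 rad and angle between the y axis of ear_defenders and the y axis of rail, either way round below 0.4 rad and contact force between ear_defenders and rail above 0.3 N and contact force between ear_defenders and the fingers below 0.05 N and linear speed of ear_defenders below 0.05 m/s), for 0.3 s.
3. The scraper is lifted, its handle's underside more than 25 mm above the bench (height (world z) of scraper above 0.025 m), for 0.1 s.
4. The scraper lies flat in the slot, blade tip within 8 mm of the slot's back wall (x of scraper_tip in the frame of slot_back above -0.008 m and y of scraper_tip in the frame of slot_back between -0.012 and 0.012 m and z of scraper_tip in the frame of slot_back between -0.004 and 0.008 m and angle between scraper's own z axis and vertical below 0.12 rad and angle between the x axis of scraper and the x axis of holder, either way round below 0.15 rad), for 0.2 s.
At the end, for the whole second after the job is handed in: Ear defenders hang still by the crown on the bar, a cup each side, upright within 17 and square within 22 degrees, crown within 70 mm of the bar's middle; scraper flat in the slot, blade tip within 8 mm of the back wall. Both let go and still, robot touching nothing (all of step 2 and all of step 4 and linear speed of scraper below 0.03 m/s and contact force between scraper and the fingers below 0.05 N).
It fails at once if The ear defenders are let go or dropped from more than 25 mm above their hanging height (their underside over about 50 mm above the bench with nothing touching them) (height (world z) of ear_defenders above 0.05 m and contact force between ear_defenders and anything else below 0.01 N).
It fails at once if The ear defenders are tipped more than 45 degrees (angle between ear_defenders's own z axis and vertical above 0.79 rad).
It fails at once if The scraper is rammed into the holder with more than 60 N (contact force between scraper and holder above 60 N).
It fails at once if The bottle, the round steel foot or the blue bin is moved by more than 20 mm (distance of any of foot, bottle, bin from where it was at the start of the episode above 0.02 m).
It also fails if it takes over 62 s, if anything falls off the work surface, if the arm or the gripper's body presses on something with over 40 N, if the wrist force passes 120 N, or if a joint passes its speed limit or range.

## Robot

A 6-joint arm with a two-finger parallel gripper is mounted at the origin on the work surface. World frame = base frame: x ahead of the robot, y to its left, z up, the work surface at z = 0. Lengths are in m, angles in degrees, forces in N, time in s.
With the tool pointing down it reaches from about 0.3 to 0.85 m from the base axis. Payload 4.2 kg.
Tool frame: the origin (TCP) lies midway between the tips of the shut fingers; the grasp point (between the pads) lies 19 mm behind it (tcp_to_grasp is the distance from the TCP to the grasp point, in m); z points along the fingers, y is the line along which they close (so a half turn about z gives the same grasp; the last joint's range is limited). The gripper opens to 91 mm and grips with 3 to 60 N. Pads are 32 mm wide; open, the fingers measure 118 mm over their backs; the gripper's body (76 mm by 178 mm) begins 60 mm behind the grasp point.
Start: joints at [75.802, 18.312, 89.639, -0, 72.044, -1.146], TCP at [0.13, 0.56, 0.214] pointing down, gripper open.
Joint ranges: [-177.97, 177.97], [-48.28, 115.42], [12.27, 149.76], [-77.06, 257.06], [2.81, 150.46], [-146.56, 146.56]. Speed limits (degrees/s): [147.25, 147.25, 180, 180, 180, 180].

## Interface

Orientations are given as a 3x3 rotation matrix whose columns are the frame's x, y, z axes.
In Python, from plant import * gives the robot as it stands.
- The arm moves only by the shell command python3 -m jog 'ROWS' [FORCE]. ROWS is JSON, a list of rows, each an object with "dp": the shift along the tool's x, y, z in units of 30 mm (1.0 is 30 mm), a list of three; "yaw": the turn about the tool's z in units of 6 degrees (1.0 is 6 degrees); "fingers": the opening in per cent of the stroke, from 0 (shut) to 100 (fully open). A call has 1 to 12 rows; each row shifts and turns the commanded pose from where the row before left it, along the tool's axes as they then stand; what a row does not reach is not made up. A row lasts 1/8 s, in which the tool goes at most 62.5 mm and 10.7 degrees, less where a joint would pass 70% of its speed; a pose out of reach is approached as far as the arm can. A call is refused whole if a number of a shift passes 1 or a number of a turn 1, either way. A call with a gripper value outside its range is refused whole. The fingers move at their own pace and stop on an object; FORCE is the grip in N (left out, the last holds). Time passes only in rows, so rows that do not move let the fingers close. It gives the time, the measured TCP pose, the force, the opening and the grip force at its end, in the units of the state.
- state(): the state, without advancing time (a new reading comes with each control period).
- get_image(name): name is "scene" or "top"; returns a dict with "pixels" (480x640x3 uint8, blue, green, red), "z_map" (480x640 float32, m along the optical axis (not along the pixel's ray), 0 where there is no reading), "K" (3x3 intrinsics, pixels), "rvec" (rotation vector, rad) and "tvec" (3), from world to camera coordinates, as OpenCV has them. Camera axes: x right, y down, z forward; pixel columns grow to the right and rows downward; lengths in m; the calibration is good to about 2 mm. A picture is of the moment at which its call begins.
- job_done(): hands the job in; it is judged then, once.
Trained networks look in the newest picture that a camera, given by its name, has taken for a name from the list of things; names that differ only in an ending like _2 or _b are one class to them, and where a whole thing is asked for, a point or a joint stands for the part that bears it (a point fixed in the world has none). Each returns a list of dicts, best first, with "p" (0 to 1); they miss things now and then, are a little off and sometimes report something else, mostly with a low value. They report only what shows in the picture. A call takes as long as a camera call.
- spot_in(camera, target): "extent" ([left, top, right, bottom] in pixels, round what is visible of it).
- outline_of(camera, target): "region" (480x640 bool, what is visible of it) and "extent" ([left, top, right, bottom] in pixels, round what is visible of it).
- mark_of(camera, target): "at" ([row, column] in pixels: a listed point, or the origin of a listed thing).
The state is a dict: "t": time; "q": joint angles; "joint_vel": joint speeds; "tau": joint torques, N m; "position": TCP position; "tool_rot": TCP orientation; "ft_force": force on the tool from outside, world axes, zero at the start; "torque": the same for the moment, N m; "opening": finger opening in m; "grip_force": force on a finger pad.
Only numpy, scipy, OpenCV 4.12 (cv2) and the standard library are available. Lean on these libraries where they do the work, as an engineer would, in place of code of your own. Each camera call takes 0.05 s, during which the arm holds its last target. There are 200 camera calls.

## Working session

There is one attempt and no reset: what is moved stays moved. The work goes in short steps, Python scripts to look and compute and a shell command to move; the robot and the scene stay as the last step left them, time stands still between calls to the robot, and variables do not carry over. Pictures are saved under pics/ and viewed, at most 10 in all, crops included, and the job is handed in when it is done.

```bash
ls; mkdir -p pics; python3 - <<'E'
from plant import *
import cv2,numpy as np
for n in("scene","top"):
    d=get_image(n); cv2.imwrite(f"pics/{n}0.png",d["pixels"]); np.savez(f"{n}0.npz",**d)
s=state();print(s["t"],s["position"],s["tool_rot"],s["opening"],s["ft_force"])
E
```

```text
pics
0.1 [0.12974539 0.55970983 0.21319296] [[-9.74159685e-01  2.25859992e-01 -4.14499553e-04]
 [ 2.25860367e-01  9.74158448e-01 -1.55362457e-03]
 [ 5.28866063e-05 -1.60709745e-03 -9.99998707e-01]] 0.09110807981281834 [-0.06644995 -0.52917396 -0.26270326]
```

View pics/top0.png

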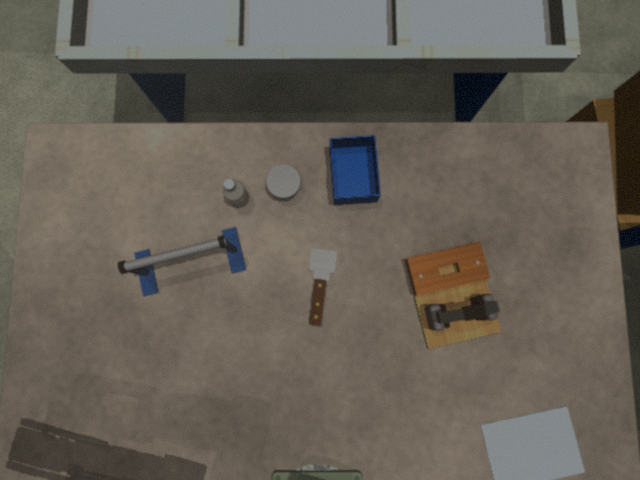

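View pics/scene0.png

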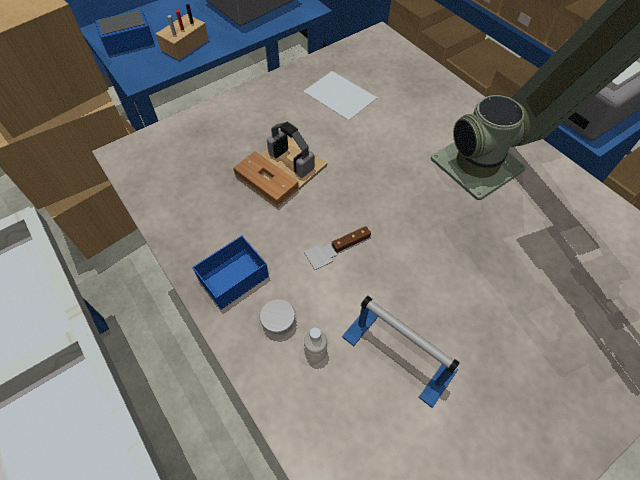

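The top view shows the rail bar from about (122,267) to (222,243), the holder with the defenders at (462,312) and the head towards (448,268). The scraper handle is at (318,302) with its blade at (323,262). The scene view agrees with this. Next I'll measure from depth.

```bash
cat > h.py <<'E'
from plant import *
import cv2,numpy as np
def world(d):
    R=cv2.Rodrigues(np.asarray(d["rvec"],float))[0];t=np.asarray(d["tvec"],float).ravel();K=d["K"];Z=d["z_map"].astype(float)
    v,u=np.mgrid[:480,:640]
    P=np.stack([(u-K[0,2])/K[0,0]*Z,(v-K[1,2])/K[1,1]*Z,Z],-1)
    W=(P-t)@R; W[Z==0]=np.nan; return W
def rect(W,m):
    p=W[m]; p=p[np.isfinite(p).all(1)]
    (c,s,a)=cv2.minAreaRect((p[:,:2]*1000).astype(np.float32)); 
    return np.round(c,1),np.round(s,1),round(a,1),len(p),np.round(np.percentile(p[:,2],[5,50,95])*1000,1)
E
python3 - <<'E'
from h import *
for n in("top","scene"):
    d=dict(np.load(n+"0.npz"));W=world(d);z=W[...,2]
    print(n,"cam",-cv2.Rodrigues(d["rvec"])[0].T@d["tvec"].ravel(), d["K"][0,0])
    for t in("ear_defenders","rail","holder","scraper","foot","bottle","bin"):
        o=outline_of(n,t)
        if not o: print(t,"none");continue
        m=o[0]["region"]
        print(t,round(o[0]["p"],2),*rect(W,m&(z>.002 if t=="scraper" else z>.006)),o[0]["extent"])
        if t=="ear_defenders": print("  crown",*rect(W,m&(z>.138)))
        if t=="rail": print("  bar",*rect(W,m&(z>.12)&(z<.16)))
        if t=="holder": print("  head",*rect(W,m&(z>.035)&(z<.046)))
        if t=="scraper": print("  handle",*rect(W,m&(z>.016))); print("  all",*rect(W,m))
    for t in("crown","rail_top","slot_mouth","slot_back","scraper_tip","scraper","holder","ear_defenders"):
        o=mark_of(n,t)
        if o: r,c=o[0]["at"];print(t,round(o[0]["p"],2),r,c,np.round(W[int(round(r)),int(round(c))],4))
E
```

```text
top cam [ 0.46232098 -0.01383002  1.13020971] 461.91745535881853
ear_defenders 0.55 [ 462.8 -329.6] [ 62.7 148.9] 9.7 1453 [ 40.6 113.7 151.6] [423.3, 292.2, 496.8, 333.8]
  crown [ 462.8 -329.7] [30.1 73.9] 10.9 436 [140.1 149.4 152.8]
rail 0.85 [586.3 313.2] [108.6 255.7] 14.7 1749 [  6.4 138.5 146. ] [117.1, 227.1, 247.2, 298.6]
  bar [587.2 312.1] [ 25.7 235. ] 14.4 1015 [135.5 142.  146.6]
holder 0.9 [ 503.2 -325. ] [220.  181.8] 13.0 5576 [ 7.9 15.6 41. ] [403.8, 241.4, 500.4, 347.5]
  head [ 566.4 -310.1] [ 90.1 181.3] 13.0 2533 [35.8 38.6 41.9]
scraper 0.93 [524.2  -4.2] [ 63.5 184.8] 82.6 959 [ 2.3 19.6 25. ] [310.1, 248.0, 335.6, 325.9]
  handle [4.868e+02 2.000e-01] [ 27.9 109.5] 82.8 540 [18.8 22.2 25.6]
  all [524.2  -4.3] [ 63.6 186.6] 82.7 1265 [-0.5  4.8 24.7]
foot 0.56 [775.5  82.6] [80.6 77.8] 1.6 884 [42.8 46.2 49.7] [267.7, 164.3, 297.7, 197.6]
bottle 0.57 [742.8 195.3] [45.3 50.4] 33.9 557 [ 18.4  85.3 129. ] [219.1, 180.7, 247.2, 210.9]
bin 0.85 [806.4 -89. ] [151.9 110.8] 4.0 1186 [ 7.8 45.7 69.5] [329.4, 136.6, 379.3, 207.2]
crown 0.77 315.7 470.3 [ 0.4545 -0.
[... 1083 characters left out ...]
 [17.9 24.3 28.3]
  all [520.1 -12.7] [ 70.4 198.7] 87.4 1055 [ 1.1  7.1 27. ]
foot none
bottle 0.96 [751.6 200.1] [44.4 50.9] 59.1 618 [ 25.5  87.8 131.4] [305.1, 327.6, 325.8, 362.1]
bin 0.64 [807.6 -90.9] [150.8 114.2] 3.9 1978 [ 6.7 40.6 70.8] [196.3, 235.6, 267.2, 307.5]
crown 0.61 131.4 287.3 [ 0.4754 -0.3217  0.1526]
rail_top 0.76 330.7 407.8 [0.5902 0.3115 0.1452]
slot_mouth 0.92 174.0 275.2 [ 0.5427 -0.2948  0.0417]
slot_back 0.74 185.1 259.3 [ 0.603  -0.2858  0.0431]
scraper_tip 0.63 261.8 309.0 [ 6.186e-01 -1.460e-02  6.000e-04]
scraper 0.73 242.0 352.5 [0.495  0.0116 0.0207]
holder 0.89 171.4 282.6 [ 0.5181 -0.2895  0.0433]
ear_defenders 0.61 161.4 292.4 [ 0.4622 -0.3276  0.0163]
```

```bash
python3 -m jog '[{"dp":[0,0,0],"yaw":1,"fingers":100},{"dp":[0,0,0],"yaw":1,"fingers":100},{"dp":[0,0,0],"yaw":1,"fingers":100},{"dp":[0,0,0],"yaw":1,"fingers":100},{"dp":[0,0,0],"yaw":1,"fingers":100},{"dp":[0,0,0],"yaw":1,"fingers":100},{"dp":[0,0,0],"yaw":1,"fingers":100},{"dp":[0,0,0],"yaw":1,"fingers":100},{"dp":[0,0,0],"yaw":1,"fingers":100},{"dp":[0,0,0],"yaw":1,"fingers":100},{"dp":[0,0,0],"yaw":1,"fingers":100}]' 15
python3 -m jog '[{"dp":[-0.5,0.44,0],"yaw":0,"fingers":100},{"dp":[-1,0.44,0],"yaw":0,"fingers":100},{"dp":[-1,0.44,0],"yaw":0,"fingers":100},{"dp":[-1,0.44,0],"yaw":0,"fingers":100},{"dp":[-1,0.44,0],"yaw":0,"fingers":100},{"dp":[-1,0.44,0],"yaw":0,"fingers":100},{"dp":[-1,0.44,0],"yaw":0,"fingers":100},{"dp":[-1,0.44,0],"yaw":0,"fingers":100},{"dp":[-1,0.44,0],"yaw":0,"fingers":100},{"dp":[-1,0.44,0],"yaw":0,"fingers":100},{"dp":[-1,0.44,0],"yaw":0,"fingers":100},{"dp":[-1,0.44,0],"yaw":0,"fingers":100}]'
cat >> h.py <<'E'
def need(p,psi=None):
    s=state();R=s["tool_rot"];d=R.T@(np.array(p)-s["position"])/.03
    a=np.degrees(np.arctan2(R[1,1],R[0,1]))
    print("t",round(s["t"],2),"pos",np.round(s["position"],4),"psi_y",round(a,2),"q",np.round(s["q"],1),"open",round(s["opening"],4),"grip",round(s["grip_force"],1),"F",np.round(s["ft_force"],1),"tilt",np.round(R[:2,2],3))
    print("  dp units",np.round(d,2),"yaw units",None if psi is None else round(((a-psi+180)%360-180)/6,2))
E
python3 -c "
from h import *
need([.463,-.330,.2],10.9)"
```

```text
t: 2.98
position: [0.1298, 0.5602, 0.214]
tool_rot: [[-0.187, 0.982, 0.0], [0.982, 0.187, 0.0], [0.0, 0.0, -1.0]]
ft_force: [0.4, -0.3, -0.3]
opening: 0.0911
grip_force: 0.0
t: 4.47
position: [0.3515, 0.2495, 0.2141]
tool_rot: [[-0.191, 0.982, 0.0], [0.982, 0.191, -0.0], [-0.0, 0.0, -1.0]]
ft_force: [0.4, -0.4, 0.5]
opening: 0.0913
grip_force: 0.0
t 4.47 pos [0.3515 0.2495 0.2141] psi_y 11.03 q [ 33.9   5.2 106.8  -0.   67.9  22.8] open 0.0913 grip 0.0 F [ 0.4 -0.4  0.5] tilt [ 0. -0.]
  dp units [-19.67  -0.05   0.48] yaw units 0.02
```

```bash
python3 -m jog '[{"dp":[-1,0,0],"yaw":0,"fingers":100},{"dp":[-1,0,0],"yaw":0,"fingers":100},{"dp":[-1,0,0],"yaw":0,"fingers":100},{"dp":[-1,0,0],"yaw":0,"fingers":100},{"dp":[-1,0,0],"yaw":0,"fingers":100},{"dp":[-1,0,0],"yaw":0,"fingers":100},{"dp":[-1,0,0],"yaw":0,"fingers":100},{"dp":[-1,0,0],"yaw":0,"fingers":100},{"dp":[-1,0,0],"yaw":0,"fingers":100},{"dp":[-1,0,0],"yaw":0,"fingers":100},{"dp":[-1,0,0],"yaw":0,"fingers":100},{"dp":[-1,0,0],"yaw":0,"fingers":100}]' >/dev/null
python3 -m jog '[{"dp":[-1,0,0],"yaw":0,"fingers":100},{"dp":[-1,0,0],"yaw":0,"fingers":100},{"dp":[-1,0,0],"yaw":0,"fingers":100},{"dp":[-1,0,0],"yaw":0,"fingers":100},{"dp":[-1,0,0],"yaw":0,"fingers":100},{"dp":[-1,0,0],"yaw":0,"fingers":100},{"dp":[-0.7,0,0],"yaw":0,"fingers":100},{"dp":[-0.4,0,0.2],"yaw":0,"fingers":100},{"dp":[0,0,0.3],"yaw":0,"fingers":100},{"dp":[0,0,0],"yaw":0,"fingers":100}]' >/dev/null
python3 -c "
from h import *
need([.463,-.330,.1385],10.9)"
```

```text
t 7.22 pos [ 0.4589 -0.3098  0.1977] psi_y 10.99 q [-35.2  17.1  93.8   0.   69.2 -46.2] open 0.0912 grip 0.0 F [ 0.2 -0.8  0.1] tilt [-0.002  0.002]
  dp units [-0.69  0.01  1.97] yaw units 0.01
```

```bash
python3 -m jog '[{"dp":[-0.65,0,0.4],"yaw":0,"fingers":100},{"dp":[0,0,0.6],"yaw":0,"fingers":80},{"dp":[0,0,0.5],"yaw":0,"fingers":60},{"dp":[0,0,0.3],"yaw":0,"fingers":60},{"dp":[0,0,0.15],"yaw":0,"fingers":60},{"dp":[0,0,0],"yaw":0,"fingers":60}]' >/dev/null
python3 -c "
from h import *
need([.463,-.330,.1385],10.9)"
```

```text
t 7.97 pos [ 0.4635 -0.3302  0.1404] psi_y 10.96 q [-36.6  21.   96.8   0.   62.2 -47.6] open 0.0544 grip 0.0 F [-0.4 -0.4 -0.5] tilt [ 0. -0.]
  dp units [ 0.01 -0.02  0.06] yaw units 0.01
```

```bash
python3 -m jog '[{"dp":[0,0,0.05],"yaw":0,"fingers":20},{"dp":[0,0,0],"yaw":0,"fingers":10},{"dp":[0,0,0],"yaw":0,"fingers":10},{"dp":[0,0,0],"yaw":0,"fingers":10},{"dp":[0,0,0],"yaw":0,"fingers":10},{"dp":[0,0,-0.3],"yaw":0,"fingers":10},{"dp":[0,0,-0.5],"yaw":0,"fingers":10},{"dp":[0,0,-0.5],"yaw":0,"fingers":10}]' 25
python3 - <<'E'
from h import *
need([.588,.3125,.32],104.6)
d=get_image("scene");cv2.imwrite("pics/lift.png",d["pixels"][60:260,180:440])
E
```

```text
t: 8.98
position: [0.4636, -0.3303, 0.1791]
tool_rot: [[-0.19, 0.982, 0.0], [0.982, 0.19, -0.0], [-0.0, 0.0, -1.0]]
ft_force: [0.3, 0.5, -3.1]
opening: 0.0295
grip_force: 25.0
t 8.97 pos [ 0.4636 -0.3303  0.1791] psi_y 10.95 q [-36.6  19.2  93.6   0.   67.2 -47.6] open 0.0295 grip 25.0 F [ 0.3  0.5 -3.1] tilt [ 0. -0.]
  dp units [20.25  8.14 -4.7 ] yaw units -15.61
```

View pics/lift.png

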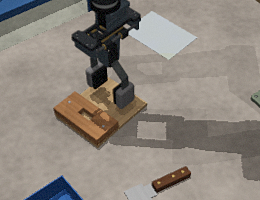

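The crop shows the defenders upright in the gripper with their cups at about (112,85), clear of the ledge. I'll carry them over the rail.

```bash
python3 -m jog '[{"dp":[0,0,-0.8],"yaw":0,"fingers":10},{"dp":[0.4,0,-1],"yaw":0,"fingers":10},{"dp":[0.8,0.4,-1],"yaw":0,"fingers":10},{"dp":[1,0.4,-1],"yaw":0,"fingers":10},{"dp":[1,0.4,-0.6],"yaw":0,"fingers":10},{"dp":[1,0.4,-0.3],"yaw":0,"fingers":10},{"dp":[1,0.4,0],"yaw":0,"fingers":10},{"dp":[1,0.4,0],"yaw":0,"fingers":10},{"dp":[1,0.4,0],"yaw":0,"fingers":10},{"dp":[1,0.4,0],"yaw":0,"fingers":10},{"dp":[1,0.4,0],"yaw":0,"fingers":10},{"dp":[1,0.4,0],"yaw":0,"fingers":10}]' >/dev/null
python3 -m jog '[{"dp":[1,0.4,0],"yaw":0,"fingers":10},{"dp":[1,0.4,0],"yaw":0,"fingers":10},{"dp":[1,0.4,0],"yaw":0,"fingers":10},{"dp":[1,0.4,0],"yaw":0,"fingers":10},{"dp":[1,0.4,0],"yaw":0,"fingers":10},{"dp":[1,0.4,0],"yaw":0,"fingers":10},{"dp":[1,0.4,0],"yaw":0,"fingers":10},{"dp":[1,0.4,0],"yaw":0,"fingers":10},{"dp":[0.6,0.4,0],"yaw":0,"fingers":10},{"dp":[0.2,0.2,0],"yaw":0,"fingers":10},{"dp":[0,0,0],"yaw":-0.3,"fingers":10},{"dp":[0,0,0],"yaw":-0.6,"fingers":10}]' >/dev/null
python3 -m jog '[{"dp":[0,0,0],"yaw":-1,"fingers":10},{"dp":[0,0,0],"yaw":-1,"fingers":10},{"dp":[0,0,0],"yaw":-1,"fingers":10},{"dp":[0,0,0],"yaw":-1,"fingers":10},{"dp":[0,0,0],"yaw":-1,"fingers":10},{"dp":[0,0,0],"yaw":-1,"fingers":10},{"dp":[0,0,0],"yaw":-1,"fingers":10},{"dp":[0,0,0],"yaw":-1,"fingers":10},{"dp":[0,0,0],"yaw":-1,"fingers":10},{"dp":[0,0,0],"yaw":-1,"fingers":10},{"dp":[0,0,0],"yaw":-1,"fingers":10},{"dp":[0,0,0],"yaw":-1,"fingers":10}]' >/dev/null
python3 - <<'E'
from h import *
need([.588,.3125,.32],104.6)
E
```

```text
t 13.53 pos [0.5846 0.2725 0.3194] psi_y 88.53 q [ 24.   22.7  68.1  -0.   89.2 -64.6] open 0.0296 grip 25.0 F [-0.1 -0.2 -2.2] tilt [ 0. -0.]
  dp units [-0.08  1.34 -0.02] yaw units -2.68
```

```bash
python3 -m jog '[{"dp":[0,0,0],"yaw":-1,"fingers":10},{"dp":[0,0,0],"yaw":-0.7,"fingers":10},{"dp":[0,0,0],"yaw":-0.6,"fingers":10},{"dp":[0,0,0],"yaw":0,"fingers":10}]' >/dev/null
python3 - <<'E'
from h import *
need([.588,.3125,.32],104.6)
d=get_image("scene");cv2.imwrite("pics/rail.png",d["pixels"][100:420,280:560])
W=world(d);z=W[...,2]
o=outline_of("scene","rail")
if o: m=o[0]["region"];print(o[0]["p"],*rect(W,m&(z>.12)&(z<.16)))
o=outline_of("scene","ear_defenders")
if o: m=o[0]["region"];print(o[0]["p"],*rect(W,m))
E
```

```text
t 14.03 pos [0.5847 0.2727 0.3193] psi_y 102.08 q [ 24.   22.7  68.1  -0.   89.2 -78.1] open 0.0296 grip 25.0 F [-0.5 -0.4 -2.1] tilt [ 0. -0.]
  dp units [-0.39  1.27 -0.02] yaw units -0.42Traceback (most recent call last):
  File "<stdin>", line 6, in <module>
  File "h.py", line 11, in rect
    return np.round(c,1),np.round(s,1),round(a,1),len(p),np.round(np.percentile(p[:,2],[5,50,95])*1000,1)
                                                                  ~~~~~~~~~~~~~^^^^^^^^^^^^^^^^^^
    return _quantile_unchecked(
        a, q, axis, out, overwrite_input, method, keepdims, weights)
    return _ureduce(a,
                    func=_quantile_ureduce_func,
    ...<5 lines>...
                    overwrite_input=overwrite_input,
                    method=method)
    r = func(a, **kwargs)
    result = _quantile(arr,
                       quantiles=q,
    ...<2 lines>...
                       out=out,
                       weights=wgt)
    slices_having_nans = np.isnan(arr[-1, ...])
                                  ~~~^^^^^^^^^
IndexError: index -1 is out of bounds for axis 0 with size 0
```

View pics/rail.png

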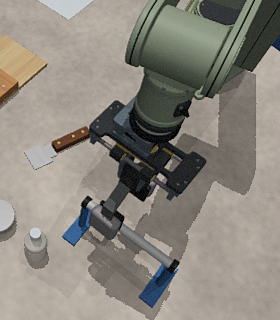

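The crop shows the defenders upright above the bar, with cups near (107,220), offset along the bar towards its right end as expected. I'll centre them and descend.

```bash
python3 -m jog '[{"dp":[-0.3,0.6,0],"yaw":-0.4,"fingers":10},{"dp":[-0.1,0.65,0],"yaw":0,"fingers":10},{"dp":[0,0,0.4],"yaw":0,"fingers":10},{"dp":[0,0,0.8],"yaw":0,"fingers":10},{"dp":[0,0,0.6],"yaw":0,"fingers":10},{"dp":[0,0,0.3],"yaw":0,"fingers":10},{"dp":[0,0,0],"yaw":0,"fingers":10}]' >/dev/null
python3 - <<'E'
from h import *
need([.588,.3125,.150],104.6)
E
```

```text
t 15.0 pos [0.5876 0.3129 0.255 ] psi_y 104.56 q [ 27.   25.7  72.3  -0.   82.1 -77.5] open 0.0297 grip 25.0 F [ 0.1 -0.2 -1.7] tilt [-0.002 -0.001]
  dp units [-0.02 -0.01  3.5 ] yaw units -0.01
```

```bash
python3 -m jog '[{"dp":[0,0,0.6],"yaw":0,"fingers":10},{"dp":[0,0,0.8],"yaw":0,"fingers":10},{"dp":[0,0,0.8],"yaw":0,"fingers":10},{"dp":[0,0,0.6],"yaw":0,"fingers":10},{"dp":[0,0,0.3],"yaw":0,"fingers":10},{"dp":[0,0,0.1],"yaw":0,"fingers":10},{"dp":[0,0,0],"yaw":0,"fingers":10}]' >/dev/null
python3 - <<'E'
from h import *
need([.588,.3125,.150],104.6)
E
```

```text
t 15.88 pos [0.5884 0.3132 0.1608] psi_y 104.55 q [ 27.   28.4  81.3  -0.   70.2 -77.5] open 0.0294 grip 25.0 F [ 0.3 -0.6 -1.6] tilt [0.001 0.001]
  dp units [ 0.02 -0.02  0.36] yaw units -0.01
```

```bash
python3 -m jog '[{"dp":[0,0,0.15],"yaw":0,"fingers":10},{"dp":[0,0,0.1],"yaw":0,"fingers":10},{"dp":[0,0,0],"yaw":0,"fingers":10}]' 
python3 -m jog '[{"dp":[0,0,0.07],"yaw":0,"fingers":10},{"dp":[0,0,0],"yaw":0,"fingers":10}]' |grep -E "pos|force"
```

```text
t: 16.25
position: [0.5877, 0.3129, 0.1522]
tool_rot: [[-0.968, -0.251, -0.001], [-0.251, 0.968, -0.0], [0.001, -0.0, -1.0]]
ft_force: [1.0, -0.5, -2.8]
opening: 0.0296
grip_force: 25.0
position: [0.588, 0.313, 0.1503]
ft_force: [0.7, 0.3, -2.6]
grip_force: 25.0
```

```bash
python3 -m jog '[{"dp":[0,0,0.06],"yaw":0,"fingers":10},{"dp":[0,0,0],"yaw":0,"fingers":10}]' |grep -E "pos|force"
python3 -m jog '[{"dp":[0,0,0.04],"yaw":0,"fingers":10},{"dp":[0,0,0],"yaw":0,"fingers":10}]' |grep -E "pos|force"
```

```text
position: [0.588, 0.3131, 0.1501]
ft_force: [-2.1, -0.9, 5.7]
grip_force: 25.0
position: [0.5881, 0.3131, 0.1501]
ft_force: [-3.9, -1.9, 10.0]
grip_force: 25.0
```

```bash
python3 -m jog '[{"dp":[0,0,-0.05],"yaw":0,"fingers":10},{"dp":[0,0,0],"yaw":0,"fingers":36},{"dp":[0,0,0],"yaw":0,"fingers":45},{"dp":[0,0,0],"yaw":0,"fingers":60},{"dp":[0,0,0],"yaw":0,"fingers":60},{"dp":[0,0,-0.3],"yaw":0,"fingers":60},{"dp":[0,0,-0.8],"yaw":0,"fingers":60},{"dp":[0,0,-1],"yaw":0,"fingers":60},{"dp":[0,0,-1],"yaw":0,"fingers":60}]' |grep -E "pos|force"
python3 - <<'E'
from h import *
a=np.radians(-7.2);p=np.array([.487,0.0])+.02*np.array([np.cos(a),np.sin(a)])
need([*p,.2],-97.2)
d=get_image("scene");cv2.imwrite("pics/hung.png",d["pixels"][200:420,280:560])
E
```

```text
position: [0.588, 0.3131, 0.2435]
ft_force: [0.9, 0.4, 1.4]
grip_force: 0.0
t 18.12 pos [0.588  0.3131 0.2435] psi_y 104.55 q [ 27.   25.9  73.6   0.   80.5 -77.5] open 0.0546 grip 0.0 F [0.9 0.4 1.4] tilt [0.001 0.   ]
  dp units [ 5.26 -9.5   1.44] yaw units -26.38
```

View pics/hung.png

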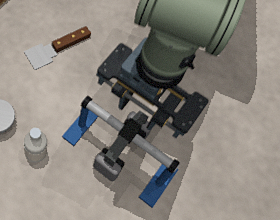

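The defenders hang on the bar with cups at about (107,165) and the other cup behind the gripper. Now the scraper.

```bash
python3 -m jog '[{"dp":[0.3,-0.6,0],"yaw":0,"fingers":60},{"dp":[0.55,-1,0],"yaw":0,"fingers":60},{"dp":[0.55,-1,0],"yaw":0,"fingers":60},{"dp":[0.55,-1,0],"yaw":0,"fingers":60},{"dp":[0.55,-1,0],"yaw":0,"fingers":60},{"dp":[0.55,-1,0],"yaw":0,"fingers":60},{"dp":[0.55,-1,0],"yaw":0,"fingers":60},{"dp":[0.55,-1,0],"yaw":0,"fingers":60},{"dp":[0.55,-1,0],"yaw":0,"fingers":60},{"dp":[0.5,-0.8,0],"yaw":0,"fingers":60},{"dp":[0,0,0],"yaw":0.5,"fingers":60},{"dp":[0,0,0],"yaw":1,"fingers":60}]' >/dev/null
python3 -m jog '[{"dp":[0,0,0],"yaw":1,"fingers":60},{"dp":[0,0,0],"yaw":1,"fingers":60},{"dp":[0,0,0],"yaw":1,"fingers":60},{"dp":[0,0,0],"yaw":1,"fingers":60},{"dp":[0,0,0],"yaw":1,"fingers":60},{"dp":[0,0,0],"yaw":1,"fingers":60},{"dp":[0,0,0],"yaw":1,"fingers":60},{"dp":[0,0,0],"yaw":1,"fingers":60},{"dp":[0,0,0],"yaw":1,"fingers":60},{"dp":[0,0,0],"yaw":1,"fingers":60},{"dp":[0,0,0],"yaw":1,"fingers":60},{"dp":[0,0,0],"yaw":1,"fingers":60}]' >/dev/null
python3 -m jog '[{"dp":[0,0,0.3],"yaw":1,"fingers":60},{"dp":[0,0,0.5],"yaw":1,"fingers":60},{"dp":[0,0,0.5],"yaw":1,"fingers":60},{"dp":[0,0,0.5],"yaw":1,"fingers":60},{"dp":[0,0,0.5],"yaw":1,"fingers":60},{"dp":[0,0,0.5],"yaw":1,"fingers":60},{"dp":[0,0,0.5],"yaw":1,"fingers":60},{"dp":[0,0,0.5],"yaw":1,"fingers":60},{"dp":[0,0,0],"yaw":1,"fingers":60},{"dp":[0,0,0],"yaw":1,"fingers":60},{"dp":[0,0,0],"yaw":1,"fingers":60},{"dp":[0,0,0],"yaw":1,"fingers":60}]' >/dev/null
python3 - <<'E'
from h import *
a=np.radians(-7.2);p=np.array([.487,0.0])+.02*np.array([np.cos(a),np.sin(a)])
need([*p,.004],-97.2)
E
```

```text
t 22.68 pos [ 0.5056 -0.      0.1265] psi_y -48.68 q [ -1.3  16.5 106.   -0.   57.7  47.4] open 0.0547 grip 0.0 F [ 0.3 -0.2 -0.4] tilt [-0.003 -0.   ]
  dp units [-0.01  0.1   4.08] yaw units 8.09
```

```bash
python3 -m jog '[{"dp":[0,0,0.3],"yaw":1,"fingers":60},{"dp":[0,0,0.3],"yaw":1,"fingers":60},{"dp":[0,0,0.3],"yaw":1,"fingers":60},{"dp":[0,0,0.3],"yaw":1,"fingers":60},{"dp":[0,0,0.3],"yaw":1,"fingers":60},{"dp":[0,0,0.3],"yaw":1,"fingers":60},{"dp":[0,0,0.2],"yaw":0.7,"fingers":60},{"dp":[0,0,0],"yaw":0.3,"fingers":60},{"dp":[0,0,0],"yaw":0,"fingers":60},{"dp":[0,0,0],"yaw":0,"fingers":60}]' >/dev/null
python3 - <<'E'
from h import *
a=np.radians(-7.2);p=np.array([.487,0.0])+.02*np.array([np.cos(a),np.sin(a)])
need([*p,.004],-97.2)
E
```

```text
t 23.93 pos [0.5076 0.0007 0.068 ] psi_y -90.43 q [ -1.2  20.5 110.1   0.   49.3  89.2] open 0.0544 grip 0.0 F [ 0.2  0.7 -0.2] tilt [0. 0.]
  dp units [-0.02  0.11  2.13] yaw units 1.13
```

```bash
python3 -m jog '[{"dp":[0,0.1,0.4],"yaw":0.6,"fingers":60},{"dp":[0,0,0.5],"yaw":0.5,"fingers":60},{"dp":[0,0,0.5],"yaw":0,"fingers":60},{"dp":[0,0,0.4],"yaw":0,"fingers":60},{"dp":[0,0,0.2],"yaw":0,"fingers":60},{"dp":[0,0,0],"yaw":0,"fingers":60}]' >/dev/null
python3 - <<'E'
from h import *
a=np.radians(-7.2);p=np.array([.487,0.0])+.02*np.array([np.cos(a),np.sin(a)])
need([*p,.004],-97.2)
E
```

```text
t 24.68 pos [ 0.5076 -0.0021  0.0075] psi_y -97.03 q [ -1.5  25.4 113.7   0.   40.9  95.5] open 0.0551 grip 0.0 F [-0.7  0.   0.1] tilt [-0.001  0.   ]
  dp units [-0.02  0.02  0.12] yaw units 0.03
```

```bash
python3 -m jog '[{"dp":[0,0,0.1],"yaw":0.03,"fingers":60},{"dp":[0,0,0],"yaw":0,"fingers":15},{"dp":[0,0,0],"yaw":0,"fingers":10},{"dp":[0,0,0],"yaw":0,"fingers":10},{"dp":[0,0,0],"yaw":0,"fingers":10},{"dp":[0,0,0],"yaw":0,"fingers":10}]' 35
python3 -m jog '[{"dp":[0,0,-0.4],"yaw":0,"fingers":10},{"dp":[0,0,-0.8],"yaw":0,"fingers":10},{"dp":[0,0,-0.8],"yaw":0,"fingers":10},{"dp":[0,0,0],"yaw":0,"fingers":10},{"dp":[0,0,0],"yaw":0,"fingers":10}]' |grep -E "pos|force|open"
python3 - <<'E'
from h import *
need([.3862,-.3524,.065],-76.9)
for n in("scene",):
    d=get_image(n);cv2.imwrite(f"pics/lift2.png",cv2.resize(d["pixels"][140:320,240:480],None,fx=2,fy=2))
for n in("top","scene"):
    d=get_image(n);W=world(d);o=outline_of(n,"ear_defenders")
    if o: print(n,o[0]["p"],*rect(W,o[0]["region"]))
    o=outline_of(n,"scraper")
    if o: print(n,o[0]["p"],*rect(W,o[0]["region"]))
E
```

```text
t: 25.42
position: [0.5079, -0.0022, 0.005]
tool_rot: [[0.992, -0.126, 0.0], [-0.126, -0.992, -0.0], [0.0, 0.0, -1.0]]
ft_force: [-0.5, -1.1, 1.9]
opening: 0.028
grip_force: 35.0
position: [0.5071, -0.0021, 0.0643]
ft_force: [0.1, 0.5, -1.1]
opening: 0.0277
grip_force: 35.0
t 26.05 pos [ 0.5071 -0.0021  0.0643] psi_y -97.24 q [ -1.5  20.8 110.4   0.   48.9  95.7] open 0.0277 grip 35.0 F [ 0.1  0.5 -1.1] tilt [-0.001  0.   ]
  dp units [-2.53 12.09 -0.02] yaw units -3.39
top 0.92 [594.2 330.9] [172.4  88.5] 14.6 1679 [ 30.6  90.2 162.1]
top 0.6 [529.9 -11.8] [ 67.  195.7] 89.3 567 [57.5 62.2 83.4]
scene 0.79 [565.2 303.8] [204.8  68.8] 16.8 1605 [ 37.4 104.1 164.4]
scene 0.79 [563.1 -25.1] [111.9 104.7] 72.0 710 [59.1 63.7 83.5]
```

View pics/lift2.png

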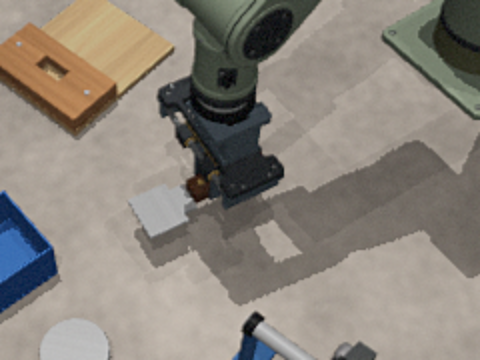

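The crop shows the scraper held level, with its blade at (160,210) clear of the bench. I'll carry it to the front of the slot.

```bash
python3 -m jog '[{"dp":[-0.2,0.6,0],"yaw":0,"fingers":10},{"dp":[-0.2,1,0],"yaw":0,"fingers":10},{"dp":[-0.2,1,0],"yaw":0,"fingers":10},{"dp":[-0.2,1,0],"yaw":0,"fingers":10},{"dp":[-0.2,1,0],"yaw":0,"fingers":10},{"dp":[-0.2,1,0],"yaw":0,"fingers":10},{"dp":[-0.2,1,0],"yaw":0,"fingers":10},{"dp":[-0.2,1,0],"yaw":0,"fingers":10},{"dp":[-0.2,1,0],"yaw":0,"fingers":10},{"dp":[-0.2,1,0],"yaw":0,"fingers":10},{"dp":[-0.2,1,0],"yaw":0,"fingers":10},{"dp":[-0.2,1,0],"yaw":0,"fingers":10}]' >/dev/null
python3 -m jog '[{"dp":[-0.1,0.5,0],"yaw":-0.3,"fingers":10},{"dp":[0,0,0],"yaw":-0.8,"fingers":10},{"dp":[0,0,0],"yaw":-0.9,"fingers":10},{"dp":[0,0,0],"yaw":-0.9,"fingers":10},{"dp":[0,0,0],"yaw":-0.45,"fingers":10},{"dp":[0,0,0],"yaw":0,"fingers":10},{"dp":[0,0,0],"yaw":0,"fingers":10}]' >/dev/null
python3 - <<'E'
from h import *
need([.3862,-.3524,.024],-76.9)
a=np.radians(13.1);u=np.array([np.cos(a),np.sin(a)]);v=np.array([-u[1],u[0]]);H=np.array([.5032,-.3255])
for n in("top","scene"):
    d=get_image(n);W=world(d);z=W[...,2]
    # holder head edges in a holder-ish frame
    L=np.stack([(W[...,:2]-H)@u,(W[...,:2]-H)@v],-1)*1000
    m=(z>.034)&(z<.046)&(abs(L[...,0]-65)<70)&(abs(L[...,1])<110)
    print(n,"head",*rect(np.concatenate([L,z[...,None]*1e3],-1)/1e3,m))
    # blade: points at blade height
    o=outline_of(n,"scraper")
    if o:
        r=o[0]["region"]&(z>.054)&(z<.072)
        print(" blade",o[0]["p"],*rect(np.concatenate([L,z[...,None]*1e3],-1)/1e3,r))
    cv2.imwrite(f"pics/pre_{n}.png",d["pixels"])
E
```

```text
t 28.77 pos [ 0.387  -0.353   0.0648] psi_y -77.2 q [-43.6  22.  108.2  -0.   49.8  33.6] open 0.0278 grip 35.0 F [ 0.7 -0.4 -1.2] tilt [-0.  0.]
  dp units [-0.02 -0.03  1.36] yaw units -0.05
top head [65.1  0.3] [181.4  90.1] 89.9 2634 [35.4 38.5 41.7]
 blade 0.64 [223.5 597.6] [142.8  47.2] 1.2 109 [55.1 62.9 71.7]
scene head [65.3 -2. ] [185.4  93.8] 89.4 1458 [36.5 40.7 44. ]
 blade 0.85 [-47.1   1.7] [79.2 60.5] 1.1 335 [61.4 64.6 68.8]
```

```bash
python3 - <<'E'
from h import *
a=np.radians(13.0);u=np.array([np.cos(a),np.sin(a)]);v=np.array([-u[1],u[0]]);H=np.array([.5032,-.3255])
for n in("top","scene"):
    d=get_image(n);W=world(d);z=W[...,2]*1e3
    X=(W[...,:2]-H)@u*1e3;Y=(W[...,:2]-H)@v*1e3
    def edges(m,lo,hi,nm):
        E=[]
        for x in range(lo,hi,4):
            s=Y[m&(X>=x)&(X<x+4)]
            if len(s)>5:E.append((x+2,s.min(),s.max()))
        E=np.array(E)
        if len(E)<3: print(n,nm,"few",len(E));return
        c=(E[:,1]+E[:,2])/2
        print(n,nm,"lo",np.median(E[:,1]).round(1),"hi",np.median(E[:,2]).round(1),"mid",np.median(c).round(1),"slope deg",np.degrees(np.polyfit(E[:,0],c,1)[0]).round(2),len(E))
    edges((abs(z-40)<5)&(abs(Y)<110),30,104,"head")
    edges((abs(z-63.5)<6)&(abs(Y)<50),-62,-12,"blade")
    edges((abs(z-12)<5)&(abs(Y)<105),-100,0,"ledge")
    b=(abs(z-63.5)<6)&(abs(Y)<28)&(X>-70)&(X<40); print(" tip x",[round(float(np.max(X[b&(abs(Y-y)<5)],initial=-999)),1) for y in(-20,-10,0,10,20)], "z med",np.median(z[b]) if b.any() else None, "head z",np.median(z[(X>30)&(X<104)&(abs(Y)<80)&(abs(z-40)<8)]))
    if n=="scene": cv2.imwrite("pics/pre.png",cv2.resize(d["pixels"][90:240,220:400],None,fx=4,fy=4))
E
```

```text
top head lo -88.1 hi 90.0 mid 1.0 slope deg 0.29 19
top blade lo -30.0 hi 32.7 mid 1.3 slope deg 0.08 13
top ledge lo -88.1 hi 90.3 mid 0.9 slope deg -0.65 25
 tip x [-9.1, -8.9, -9.0, -9.1, -8.8] z med 62.405527359093924 head z 38.49751413440094
scene head lo -90.6 hi 87.6 mid -1.4 slope deg 0.12 19
scene blade lo -31.6 hi 30.5 mid -0.6 slope deg -0.69 13
scene ledge lo -89.2 hi 88.5 mid -0.4 slope deg 0.29 25
 tip x [-7.6, -9.7, -7.1, -9.6, -8.0] z med 64.40449719558099 head z 40.83414681261205
```

View pics/pre.png

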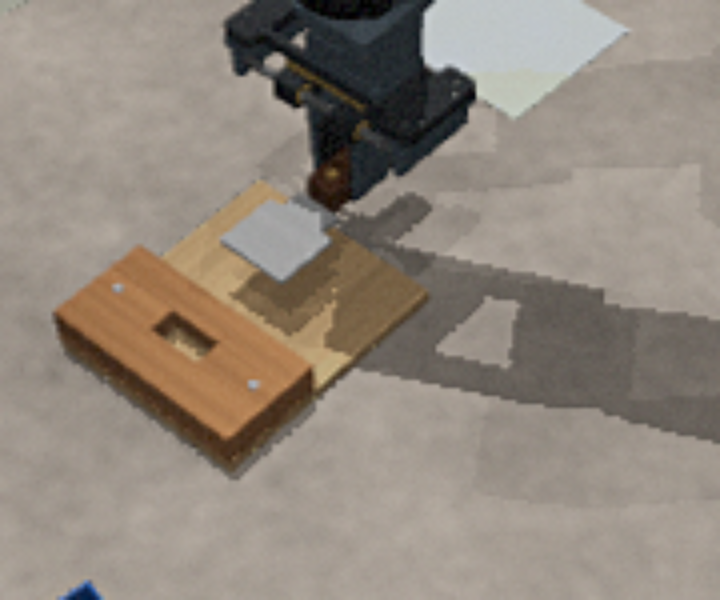

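The crop shows the blade at (275,240) over the ledge and squared up with the head. It measures within 1 mm of the slot's centre line, so I'll lower it and insert.

```bash
python3 -m jog '[{"dp":[0,0,0.4],"yaw":-0.03,"fingers":10},{"dp":[0,0,0.5],"yaw":0,"fingers":10},{"dp":[0,0,0.4],"yaw":0,"fingers":10},{"dp":[0,0,0.2],"yaw":0,"fingers":10},{"dp":[0,0,0],"yaw":0,"fingers":10},{"dp":[0,0,0],"yaw":0,"fingers":10}]' |grep -E "pos|ft"
python3 - <<'E'
from h import *
a=np.radians(13.0);u=np.array([np.cos(a),np.sin(a)]);v=np.array([-u[1],u[0]]);H=np.array([.5032,-.3255])
need([.387+.099*u[0],-.353+.099*u[1],.019],-77)
for n in("top","scene"):
    d=get_image(n);W=world(d);z=W[...,2]*1e3
    X=(W[...,:2]-H)@u*1e3;Y=(W[...,:2]-H)@v*1e3
    b=(abs(Y)<25)&(X>-55)&(X<-15);l=(abs(Y)>45)&(abs(Y)<80)&(X>-90)&(X<5);h=(abs(Y)<80)&(abs(Y)>25)&(X>30)&(X<100)
    print(n,"blade top z",np.nanmedian(z[b]),"ledge",np.nanmedian(z[l&(z<20)]),"head",np.nanmedian(z[h]))
E
```

```text
position: [0.3879, -0.353, 0.02]
ft_force: [0.4, 0.9, -0.8]
t 29.82 pos [ 0.3879 -0.353   0.02  ] psi_y -76.95 q [-43.6  25.5 110.9   0.   43.7  33.4] open 0.0281 grip 35.0 F [ 0.4  0.9 -0.8] tilt [ 0.001 -0.   ]
  dp units [ 3.27 -0.01  0.04] yaw units 0.01
top blade top z 17.909701893423065 ledge 10.509734592463637 head 38.42966347525698
scene blade top z 20.948397713426473 ledge 12.993981257865704 head 40.92929419033098
```

```bash
python3 -m jog '[{"dp":[0.3,0,0.03],"yaw":0,"fingers":10},{"dp":[0.5,0,0],"yaw":0,"fingers":10},{"dp":[0.4,0,0],"yaw":0,"fingers":10},{"dp":[0.2,0,0],"yaw":0,"fingers":10},{"dp":[0,0,0],"yaw":0,"fingers":10}]' |grep -E "pos|ft"
python3 -m jog '[{"dp":[0.3,0,0],"yaw":0,"fingers":10},{"dp":[0.4,0,0],"yaw":0,"fingers":10},{"dp":[0.4,0,0],"yaw":0,"fingers":10},{"dp":[0.2,0,0],"yaw":0,"fingers":10},{"dp":[0.1,0,0],"yaw":0,"fingers":10},{"dp":[0,0,0],"yaw":0,"fingers":10}]' |grep -E "pos|ft"
python3 - <<'E'
from h import *
u=[np.cos(np.radians(13)),np.sin(np.radians(13))]
need([.387+.099*u[0],-.353+.099*u[1],.018],-77)
E
```

```text
position: [0.4291, -0.3431, 0.0188]
ft_force: [-0.4, -0.0, -1.3]
position: [0.4695, -0.3337, 0.0188]
ft_force: [0.4, -0.1, -0.8]
t 31.3 pos [ 0.4695 -0.3337  0.0188] psi_y -76.94 q [-36.6  29.1 103.8   0.   47.   40.4] open 0.0282 grip 35.0 F [ 0.4 -0.1 -0.8] tilt [-0.  0.]
  dp units [0.48 0.01 0.03] yaw units 0.01
```

```bash
python3 -m jog '[{"dp":[0.15,0,0],"yaw":0,"fingers":10},{"dp":[0.15,0,0],"yaw":0,"fingers":10},{"dp":[0.05,0,0],"yaw":0,"fingers":10},{"dp":[0,0,0],"yaw":0,"fingers":10}]' |grep -E "pos|ft"
python3 -m jog '[{"dp":[0,0,0.03],"yaw":0,"fingers":10},{"dp":[0.05,0,0],"yaw":0,"fingers":10},{"dp":[0,0,0],"yaw":0,"fingers":10}]' |grep -E "pos|ft"
python3 -m jog '[{"dp":[0.03,0,0.03],"yaw":0,"fingers":10},{"dp":[0,0,0],"yaw":0,"fingers":10}]' |grep -E "pos|ft"
```

```text
position: [0.4798, -0.3314, 0.0188]
ft_force: [0.0, 0.3, -0.8]
position: [0.4813, -0.3311, 0.018]
ft_force: [0.5, 0.5, -2.1]
position: [0.4821, -0.3309, 0.0171]
ft_force: [-0.3, -1.4, -1.2]
```

```bash
python3 -m jog '[{"dp":[0.05,0,0.02],"yaw":0,"fingers":10},{"dp":[0,0,0],"yaw":0,"fingers":10}]' |grep -E "pos|ft"
python3 -m jog '[{"dp":[0.03,0,0.02],"yaw":0,"fingers":10},{"dp":[0,0,0],"yaw":0,"fingers":10}]' |grep -E "pos|ft"
```

```text
position: [0.4831, -0.3308, 0.017]
ft_force: [-4.0, -0.2, 4.6]
position: [0.4831, -0.3308, 0.017]
ft_force: [-7.3, -1.2, 10.5]
```

```bash
python3 - <<'E'
from h import *
d=get_image("scene")
cv2.imwrite("pics/in.png",cv2.resize(d["pixels"][110:220,220:350],None,fx=5,fy=5))
E
```

```text
(no output)
```

View pics/in.png

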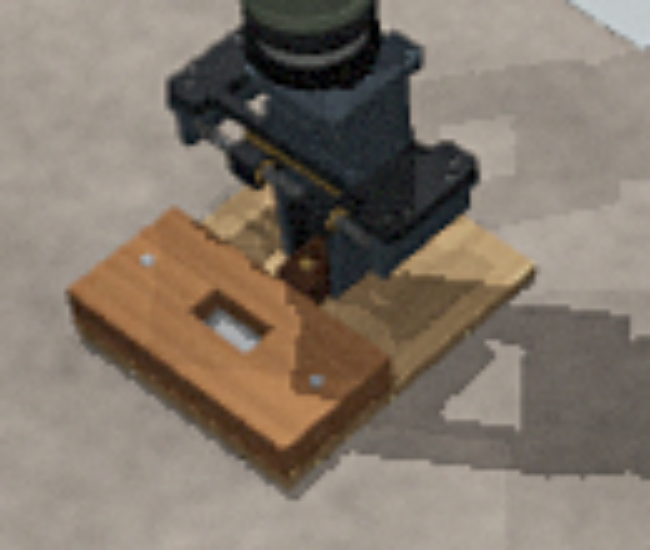

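The steel blade fills the roof window at (230,325) and the handle end is next to the head. The forces show it touching both the floor and the back wall, so I'll release and retreat.

```bash
python3 -m jog '[{"dp":[0,0,-0.04],"yaw":0,"fingers":10},{"dp":[0,0,0],"yaw":0,"fingers":36},{"dp":[0,0,0],"yaw":0,"fingers":50},{"dp":[0,0,0],"yaw":0,"fingers":60},{"dp":[0,0,0],"yaw":0,"fingers":60},{"dp":[0,0,-0.5],"yaw":0,"fingers":60},{"dp":[0,0,-1],"yaw":0,"fingers":60},{"dp":[-0.3,0,-1],"yaw":0,"fingers":60},{"dp":[-0.8,0,-1],"yaw":0,"fingers":60},{"dp":[-1,0.5,-0.8],"yaw":0,"fingers":60},{"dp":[-1,0.5,0],"yaw":0,"fingers":60},{"dp":[0,0,0],"yaw":0,"fingers":60}]' |grep -E "pos|for|t:"
python3 - <<'E'
from h import *
a=np.radians(13.0);u=np.array([np.cos(a),np.sin(a)]);v=np.array([-u[1],u[0]]);H=np.array([.5032,-.3255])
for n in("top","scene"):
    d=get_image(n);W=world(d);z=W[...,2]*1e3
    X=(W[...,:2]-H)@u*1e3;Y=(W[...,:2]-H)@v*1e3
    m=(X>-115)&(X<30)&(abs(Y)<25)&(z>28)&(z<45); m&=X<17
    print(n,"handle",*rect(np.stack([X,Y,z],-1)/1e3,m),"x range",np.percentile(X[m],[1,99]).round(1))
    o=outline_of(n,"ear_defenders")
    if o: r=o[0]["region"]; print(" ear",*rect(W,r&(W[...,2]>.155)))
    if n=="scene": cv2.imwrite("pics/end.png",d["pixels"][90:430,200:600])
E
```

```text
t: 34.48
position: [0.3994, -0.3818, 0.1476]
tool_rot: [[0.975, 0.223, 0.001], [0.223, -0.975, -0.001], [0.001, 0.002, -1.0]]
ft_force: [0.9, 0.8, -0.8]
grip_force: 0.0
top handle [-40.2   2.3] [109.7  29.8] 0.8 575 [29.9 34.2 37.7] x range [-93.2  13.7]
 ear [587.9 315.2] [56.3 31.5] 16.0 340 [156.3 160.6 164. ]
scene handle [-40.6  -0. ] [113.   32.4] 0.7 290 [29.6 36.5 40.6] x range [-91.6  14.4]
 ear [591.2 313.6] [61.9 30.3] 15.6 362 [156.4 163.1 165.6]
```

View pics/end.png

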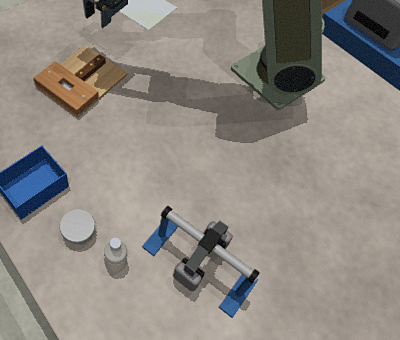

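The view shows the scraper home in the slot at (90,65), with its handle centre at x = -40 mm as it should be. The defenders sit astride the bar at (205,250), and the bystanders are in place.

```bash
python3 -c "
from plant import *
print(job_done())"
```

```text
the job is handed in; nothing more can be done
None
```

The job is handed in, though no verdict came back. The last pictures show the ear defenders hanging astride the middle of the bar and the scraper fully home in the slot, both let go, with the bottle, round steel foot and bin apparently where they were.

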